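# Close the candle mould and lock its over-centre lever

### The arm

A 6-joint arm with a two-finger parallel gripper is mounted at the origin on the work surface. World frame = base frame: x ahead of the robot, y to its left, z up, the work surface at z = 0. Lengths are in m, angles in degrees, forces in N, time in s.
With the tool pointing down it reaches from about 0.275 to 1 m from the base axis. Payload 8.4 kg.
Tool frame: the origin (TCP) lies at the very end of the fingers, on their centre line; the grasp point (between the pads) lies 19 mm behind it; z points along the fingers, y is the direction in which the jaws open and shut (so a half turn about z gives the same grasp; the last joint's range is limited). The gripper opens to 85 mm and grips with 20 to 120 N. Pads are 22 mm wide; open, the fingers measure 114 mm over their backs; the gripper's body (76 mm by 85 mm) begins 54 mm behind the grasp point. The pads swing forward as they close: fully open they stand 13 mm farther back than shut.
Start: joints at [72.857, 20.225, 93.587, -0, 66.188, -0.138], TCP at [0.183, 0.598, 0.207] pointing down, gripper open.
Joint ranges: [-150.9, 150.9], [-52.94, 120.26], [3.33, 152.33], [-74.26, 254.26], [0, 154.13], [-172.89, 172.89]. Speed limits (degrees/s): [127.2, 127.2, 159.86, 180, 180, 180].

### API

Orientations are given as [roll, pitch, yaw] about the fixed x, y, z axes, in that order (R = Rz(yaw) Ry(pitch) Rx(roll)).
In Python, from workcell import status, optics, ticket gives the robot as it stands.
- The arm moves only by the tool move_arm, never from a script. Its argument "series" is a list of rows, each an object with "delta_pos": the shift along the tool's x, y, z in mm, a list of three; "angular": the turn, a rotation vector about the tool's x, y, z in rad, a list of three. In form: [{"delta_pos": [x, y, z], "angular": [wx, wy, wz]}, ...]. A call has exactly 10 rows; each row shifts and turns the commanded pose from where the row before left it, along the tool's axes as they then stand; what a row does not reach is not made up. A row lasts 1/8 s, in which the tool goes at most 62.5 mm and 10.7 degrees, less where a joint would pass 70% of its speed; a pose out of reach is approached as far as the arm can. A call with a gripper value outside its range is refused whole. "gripper" is the finger opening in mm, from 0 to 85.4, set as the call begins (left out, the last holds). The fingers move at their own pace and stop on an object; the grip force is fixed at half the most. Time passes only in rows, so rows that do not move let the fingers close, or fill a call up. It gives the time, the measured TCP pose, the force and the opening at its end, in the units of the state.
- status.state(): the state, without advancing time (a new reading comes with each control period).
- optics.get_image(name): name is "scene" or "top"; returns a dict with "image" (420x560x3 uint8, red, green, blue), "range_z" (420x560 float32, m along the optical axis (not along the pixel's ray), 0 where there is no reading), "fx", "fy", "cx", "cy" (pixels), "R" (3x3) and "t" (3): a world point X has camera coordinates R X + t. Camera axes: x right, y down, z forward; pixel columns grow to the right and rows downward; lengths in m; the calibration is good to about 2 mm. A picture is of the moment at which its call begins.
- ticket.finish_job(): hands the job in, once; it reports no verdict.
The state is a dict: "time_s": time; "joint_pos": joint angles; "dq": joint speeds; "tau": joint torques, N m; "tool_pos": TCP position; "eef_rot": TCP orientation; "force": force on the tool from outside, world axes, zero at the start; "wrist_torque": the same for the moment, N m; "finger_gap": opening from 0.0 (shut) to 1.0 (fully open).
Only numpy, scipy, OpenCV 4.12 (cv2) and the standard library are available. Lean on these libraries where they do the work, as an engineer would, in place of code of your own. Each camera call takes 0.05 s, during which the arm holds its last target.

### The job

Get the candle mould ready for pouring: first push the loose blue mould half along its guides until it is fully closed against the fixed aluminium half, and after that push the red-handled lever round past its dead point until it snaps into lock. Only push with the fingers - the blue half must stay down on its board, nothing is to be picked up - and leave the glass tumbler, the jar and the candle beside the mould where they stand.

Things in the scene. Friction and masses are not known exactly. Their poses are not given: they have to be found in the camera images.
- mould_base: Mould bench fixed to the table, place and yaw vary. Plywood board 15 mm thick, x -117 to 117, y -75 to 130 mm about the origin, which lies on the table, z up; +x = closing direction (away from robot), +y = lever side. Dark guide rails 12 mm wide, tops 29 mm above the table, at y = -53 and 53, x = -70 to 95 mm, flank the loose half's path.
- mould_half: Loose blue mould half, 50 mm (x) by 90 mm (y) by 50 mm tall, about 0.6 kg, between the rails with 4 mm play in all. Origin: centre of its underside, 15 mm above the table; axes as mould_base. Starts 30 to 55 mm short of closed; slides to +x, friction a few N. Closed: origin at x = 20, y = 0, rear face at x = -5 mm in mould_base.
- closed_face (a point): Centre of the fixed aluminium half's front (-x) face, 40 mm above the table, at x = 45 mm, y = 0 in mould_base. The fixed half is a block 50 mm (x) by 90 mm (y), 50 mm tall, behind this face; its top is 65 mm above the table. Both halves have an upright open cavity 44 mm wide, 25 mm deep, in their meeting faces.
- lever_grip (a point): Centre of the lever's red upright round handle, 24 mm in diameter, 45 to 95 mm above the table (this point 72), 100 mm from the pivot axis. A steel bar 16 mm wide, 57 to 69 mm above the table, joins it to the pivot. It moves in a level arc about lever_pivot; to lock, push it anticlockwise seen from above.
- lever_pivot (a point): On the lever's upright pivot axis, 72 mm above the table, at x = -18, y = 85 mm in mould_base. Its post is 28 mm wide, top 70 mm above the table. A steel nose 62 mm long, 35 to 55 mm above the table, turns with the lever, 153 degrees anticlockwise of the handle; in lock it stands behind the closed half.
- clamp_lever (a joint): Lever angle, rad, grows anticlockwise seen from above. At 0 (open stop) the bar points 0.35 rad anticlockwise of mould_base's +x. Starts at 0 to 0.35. From 0.5 a spring resists, at most about 12 N at the handle near 0.9; dead point 1.4, beyond it the lever snaps by itself to the lock stop at 1.7. Let go before 1.4, it springs back.
- tumbler: Bystander: open glass tumbler, 72 mm in diameter, 100 mm tall, loose, upright. Origin at the centre of its underside.
- jar: Bystander: closed amber glass jar with a wooden cap, 62 mm in diameter, 75 mm tall, loose, upright. Origin at the centre of its underside.
- pillar: Bystander: pale yellow pillar candle, 56 mm in diameter, 90 mm tall, loose, upright. Origin at the centre of its underside.
Not all that is in view belongs to the job. Of the things like the mould_half, leave any that is green; of the rest the smaller one is meant.

How it is judged:
By the outcome, as a careful person would: the job done as asked, in the order asked, and still so for the second after the job is handed in, with the robot touching nothing.
It also fails if it takes over 48 s, if anything falls off the work surface, if the arm or the gripper's body presses on something with over 40 N, if the wrist force passes 120 N, or if a joint passes its speed limit or range.

## Working session

There is one attempt and no reset: what is moved stays moved. The work goes in short steps, Python scripts to look and compute and a tool call to move; the robot and the scene stay as the last step left them, time stands still between calls to the robot, and variables do not carry over. Pictures are saved under pics/ and viewed, and the job is handed in when it is done.

Besides the shell and the picture viewer there is one more tool, called as name([rows], argument=value, ...), one row to a line, values as JSON. move_arm: Moves the arm, as the interface text tells. Its arguments: {"type":"object","properties":{"series":{"type":"array","items":{"type":"object","properties":{"delta_pos":{"type":"array","items":{"type":"number"}},"angular":{"type":"array","items":{"type":"number"}}}}},"gripper":{"type":"number"}},"required":["series"]}

```bash
mkdir -p pics; ls
python3 - <<'E'
from workcell import status, optics
import cv2
print(status.state())
for n in("scene","top"):
    d=optics.get_image(n); cv2.imwrite(f"pics/{n}0.png",d["image"][:,:,::-1])
    print(n,d["fx"],d["cx"],d["cy"],d["R"],d["t"])
E
```

```text
pics
{'time_s': 0.0, 'joint_pos': array([ 7.28570416e+01,  2.02622374e+01,  9.36288649e+01, -6.38092028e-04,
        6.61869903e+01, -1.36682900e-01]), 'dq': array([-0.06437798, -0.13257995,  0.01707429, -0.06090083, -0.03896118,
       -0.01669345]), 'tau': array([ 2.53693361e-03, -6.05265284e+01, -3.42076135e+01,  7.06044716e-05,
        9.34877928e-03,  1.76698353e-05]), 'tool_pos': array([0.18264517, 0.59719365, 0.20666599]), 'eef_rot': array([-1.79921906e+02,  3.97121626e-04,  1.62993983e+02]), 'force': array([-0.31495493,  0.07433038, -0.22921857]), 'wrist_torque': array([-0.03208143, -0.00700821,  0.06063179]), 'finger_gap': 0.9984379838762156}
scene 514.8854951983511 265.5610436938799 206.65607349085582 [[-0.39371755  0.91922006 -0.00458031]
 [ 0.69601393  0.29485235 -0.65469588]
 [-0.60045907 -0.26095322 -0.75587851]] [ 0.17806185 -0.29505886  1.67539309]
top 426.42305572394184 271.3817883360337 205.58351021202316 [[ 0.01523868 -0.99982325  0.01101117]
 [-0.99483195 -0.01626638 -0.10022369]
 [ 0.10038509 -0.00942699 -0.994904  ]] [0.0258605  0.50106843 1.19463394]
```

View pics/scene0.png

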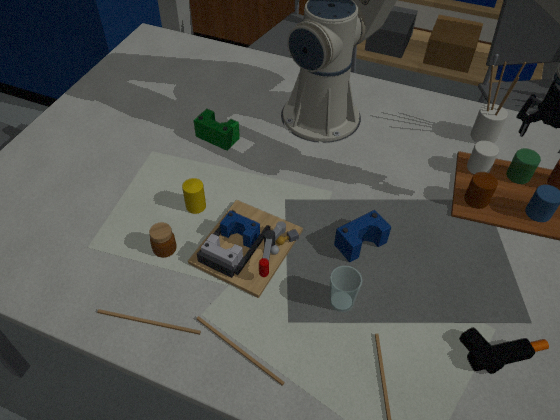

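View pics/top0.png

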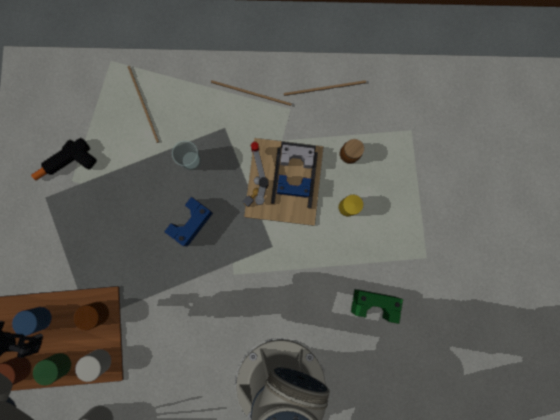

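The bench is at about (285,180) in the top view, with the small blue half between its rails. The larger blue decoy is at (188,221) and the green one at (377,306). The tumbler is at (187,155), the jar at (352,150) and the pillar at (351,204). I'll enlarge the bench next.

```bash
cat > h.py <<'E'
from workcell import status, optics
import cv2, numpy as np
def crop(n,u0,v0,u1,v1,s,name):
    d=optics.get_image(n); im=d["image"][v0:v1,u0:u1,::-1]
    im=cv2.resize(im,None,fx=s,fy=s,interpolation=cv2.INTER_CUBIC)
    im=np.clip(im.astype(float)*1.5,0,255).astype(np.uint8)
    cv2.imwrite(f"pics/{name}.png",im); return d
def world(d,u,v,z=None,depth=None):
    r=np.array([(u-d["cx"])/d["fx"],(v-d["cy"])/d["fy"],1.])
    R,t=d["R"],d["t"]; c=-R.T@t; w=R.T@r
    if depth is None: depth=(z-c[2])/w[2]
    return c+w*depth
def rz(d,u,v): return world(d,u,v,depth=float(d["range_z"][int(round(v)),int(round(u))]))
E
python3 - <<'E'
from h import *
d=crop("top",230,125,340,235,5.4,"topc")
crop("scene",180,190,310,300,5.4,"scenec")
E
```

```text
(no output)
```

View pics/topc.png

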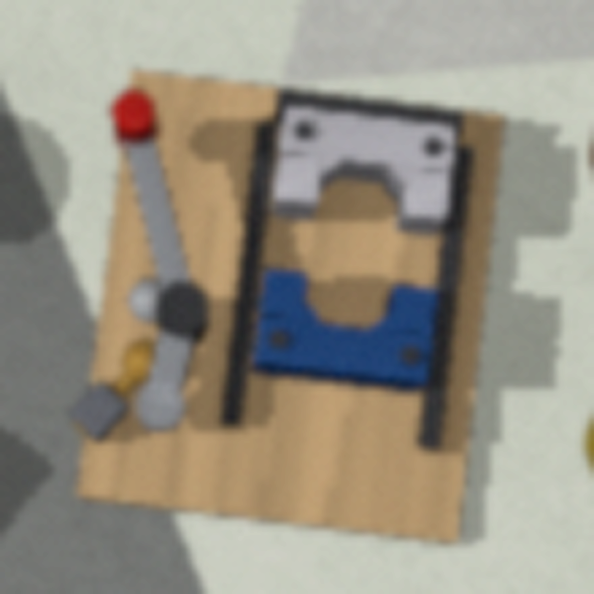

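View pics/scenec.png

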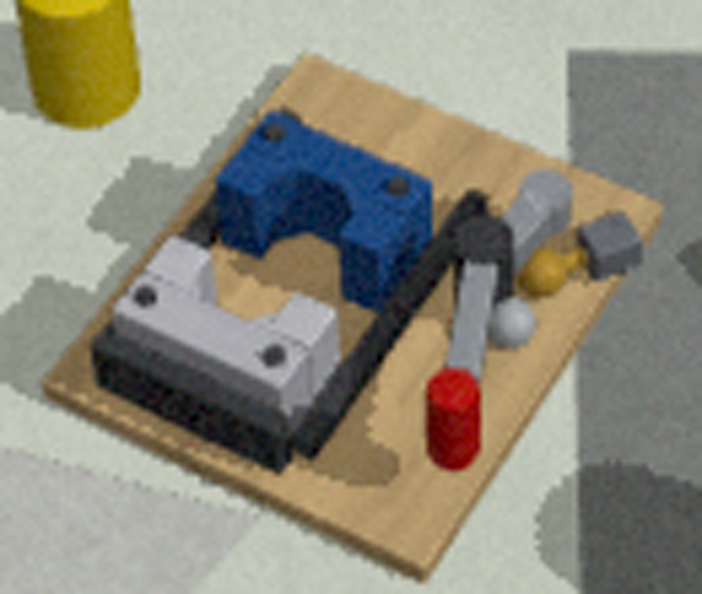

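```bash
cat > geo.py <<'E'
from h import *
def fit(pts_w,pts_l):
    P=np.array(pts_w)[:,:2];L=np.array(pts_l)[:,:2]
    pc,lc=P.mean(0),L.mean(0)
    H=(L-lc).T@(P-pc); th=np.arctan2(H[0,1]-H[1,0],H[0,0]+H[1,1])
    R=np.array([[np.cos(th),-np.sin(th)],[np.sin(th),np.cos(th)]])
    o=pc-R@lc; res=P-(L@R.T+o)
    return o,th,res
E
python3 - <<'E'
from geo import *
S=5.4
T=optics.get_image("top");C=optics.get_image("scene")
tp=lambda x,y:((x+.5)/S-.5+230,(y+.5)/S-.5+125)
sp=lambda x,y:((x+.5)/S-.5+180,(y+.5)/S-.5+190)
L=[(.117,.130),(.117,-.075),(-.117,.130),(-.117,-.075)]
a=[world(T,*tp(*p),z=.015) for p in[(135,70),(505,118),(80,497),(462,542)]]
b=[world(C,*sp(*p),z=.015) for p in[(424,576),(45,388),(663,208),(308,55)]]
for n,w in(("top",a),("scene",b),("both",a+b)):
    o,th,res=fit(w,L*(len(w)//4)); print(n,o,np.degrees(th),np.round(res*1000,1).tolist())
R=np.array([[np.cos(th),-np.sin(th)],[np.sin(th),np.cos(th)]])
loc=lambda p:np.round(((p[:2]-o)@R)*1000,1)
red_t=world(T,*tp(135,112),z=.095);red_s=world(C,*sp(453,386),z=.095)
print("grip",loc(red_t),loc(red_s))
piv=[loc(world(T,*tp(184,308),z=.070))]
print("piv",piv, "nose",loc(world(T,*tp(160,408),z=.055)))
for q in(loc(red_t),loc(red_s)):
    print("ang",np.arctan2(q[1]-85,q[0]+18)-.35)
# blue top corners z=.065: rear-left, rear right, front left, front right
for p in[(255,368),(425,386),(266,270),(437,288)]: print("blue",loc(world(T,*tp(*p),z=.065)))
for p in[(430,182),(280,112)]: print("blueS",loc(world(C,*sp(*p),z=.065)))
# depth checks
for nm,p in(("blue",(290,355)),("alu",(370,130)),("red",(135,112)),("board",(350,450))):
    q=rz(T,*tp(*p)); print(nm,q.round(3),loc(q))
for nm,p in(("blue",(240,160)),("alu",(210,320)),("red",(453,386)),("board",(600,190))):
    q=rz(C,*sp(*p)); print(nm,q.round(3),loc(q))
for nm,u,v in(("tumbler",187,155),("jar",352,150),("pillar",351,204)):
    q=rz(T,u,v);print(nm,q.round(3),loc(q))
# height map of everything near bench, above board
d=T["range_z"];vv,uu=np.mgrid[90:260,150:420]
r=np.stack([(uu-T["cx"])/T["fx"],(vv-T["cy"])/T["fy"],np.ones(uu.shape)],-1)*d[90:260,150:420,None]
W=(r-T["t"])@T["R"]
lab=[("jar",(.35,.5))]
m=(W[...,2]>.03).astype(np.uint8)
n,_,st,ce=cv2.connectedComponentsWithStats(m)
for i in range(1,n):
    if st[i,4]>60:
        P=W[_==i]; 
        print("comp",i,st[i],P.min(0).round(3),P.max(0).round(3),P[P[:,2]>P[:,2].max()-.012].mean(0).round(3))
E
```

```text
top [ 0.5709882  -0.03022265] -5.954579957244382 [[0.2, -1.0], [-1.4, 1.8], [0.3, -0.5], [0.9, -0.3]]
scene [ 0.57352517 -0.02690028] -6.126028060083878 [[1.0, -0.8], [-0.0, 1.8], [-0.1, -1.6], [-1.0, 0.7]]
both [ 0.57225661 -0.02856149] -6.0404517636749535 [[-1.2, -2.5], [-2.6, 0.3], [-1.2, -2.3], [-0.3, -2.1], [2.5, 0.7], [1.1, 3.3], [1.4, 0.2], [0.2, 2.5]]
grip [ 73.8 119.8] [ 73.6 120.4]
piv [array([-18.8,  83.6])] nose [-69.8  89.9]
ang 0.012347192932082418
ang 0.01878225471517303
blue [-44.5  43.7]
blue [-43.1 -44.1]
blue [ 6.8 44.2]
blue [  8.3 -44.6]
blueS [-39.9  43.9]
blueS [-42.5 -40. ]
blue [0.539 0.002 0.067] [-35.9  26.7]
alu [ 0.659 -0.038  0.064] [86.9 -0.8]
red [0.658 0.083 0.097] [ 73.4 119.7]
board [ 0.496 -0.033  0.018] [-75.7 -12.1]
blue [ 0.562 -0.067  0.069] [ -5.7 -39. ]
alu [ 0.651 -0.038  0.068] [79.1 -1.4]
red [0.659 0.084 0.096] [ 74.5 120.9]
board [0.472 0.081 0.015] [-110.8   98.4]
tumbler [0.648 0.284 0.003] [ 42.6 318.7]
jar [ 0.655 -0.188  0.075] [  98.9 -149.8]
pillar [ 0.502 -0.181  0.091] [ -54.  -159.4]
comp 51 [191  49  23  23 420] [ 0.378 -0.219  0.03 ] [0.688 0.045 1.238] [0.378 0.045 1.238]
comp 52 [ 22  50  28  29 430] [0.378 0.045 0.03 ] [0.669 0.307 1.238] [0.378 0.045 1.238]
comp 53 [ 93  51  27  65 602] [0.378 0.044 0.03 ] [0.67  0.115 1.238] [0.378 0.045 1.238]
comp 54 [131  51  37  33 664] [ 0.378 -0.095  0.03 ] [0.684 0.045 1.238] [0.378 0.045 1.238]
comp 92 [124  84  41  23 539] [ 0.378 -0.087  0.03 ] [0.593 0.045 1.238] [0.378 0.045 1.238]
comp 113 [190 104  24  22 395] [ 0.475 -0.215  0.031] [ 0.53  -0.16   0.095] [ 0.503 -0.187  0.088]
comp 114 [ 14 107  48  49 953] [0.378 0.045 0.03 ] [0.517 0.327 1.238] [0.378 0.045 1.238]
```

move_arm([
  {"delta_pos":[0,0,0],"angular":[0,0,-0.0957]},
  {"delta_pos":[0,0,0],"angular":[0,0,-0.0957]},
  {"delta_pos":[-20,-30,0],"angular":[0,0,0]},
  {"delta_pos":[-28,-45,0],"angular":[0,0,0]},
  {"delta_pos":[-28,-45,0],"angular":[0,0,0]},
  {"delta_pos":[-28,-45,0],"angular":[0,0,0]},
  {"delta_pos":[-28,-45,0],"angular":[0,0,0]},
  {"delta_pos":[-28,-45,0],"angular":[0,0,0]},
  {"delta_pos":[-28,-45,0],"angular":[0,0,0]},
  {"delta_pos":[-28,-45,0],"angular":[0,0,0]},
], gripper=0)

```text
time_s: 1.55
tool_pos: [0.3619, 0.2304, 0.2076]
eef_rot: [180.0, 0.0, 174.0]
force: [0.6, 0.3, 0.0]
finger_gap: 0.001
```

move_arm([
  {"delta_pos":[-25,-39,0],"angular":[0,0,0]},
  {"delta_pos":[-25,-39,0],"angular":[0,0,0]},
  {"delta_pos":[-25,-39,0],"angular":[0,0,0]},
  {"delta_pos":[-25,-39,0],"angular":[0,0,0]},
  {"delta_pos":[-25,-39,0],"angular":[0,0,0]},
  {"delta_pos":[-26,-40,0],"angular":[0,0,0]},
  {"delta_pos":[0,0,50],"angular":[0,0,0]},
  {"delta_pos":[0,0,50],"angular":[0,0,0]},
  {"delta_pos":[0,0,40],"angular":[0,0,0]},
  {"delta_pos":[0,0,33],"angular":[0,0,0]},
], gripper=0)

```text
time_s: 2.8
tool_pos: [0.4863, -0.0178, 0.0329]
eef_rot: [-180.0, -0.0, 173.9]
force: [0.5, -0.3, 1.3]
finger_gap: 0.001
```

Run:
```python
from h import *
print(status.state()["tool_pos"],status.state()["force"])
crop("scene",180,150,310,300,4,"s1")
crop("top",230,125,340,235,5,"t1")
```

```text
[ 0.48629545 -0.01777167  0.03287925] [ 0.54424778 -0.29096725  1.27107883]
```

View pics/s1.png

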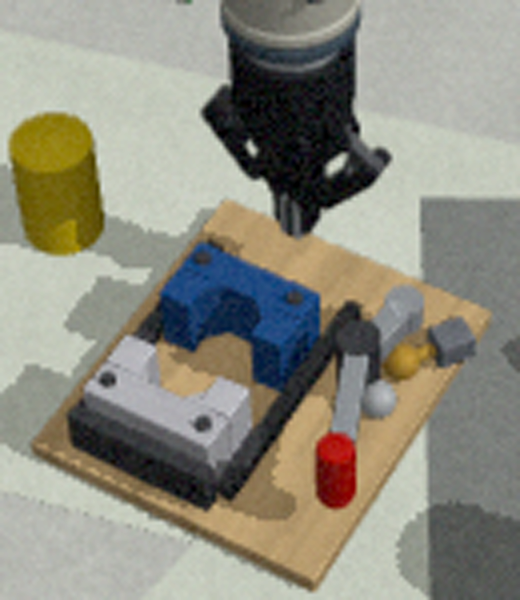

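move_arm([
  {"delta_pos":[-8,-1,0],"angular":[0,0,0]},
  {"delta_pos":[-8,-1,0],"angular":[0,0,0]},
  {"delta_pos":[-6,0,0],"angular":[0,0,0]},
  {"delta_pos":[-4,0,0],"angular":[0,0,0]},
  {"delta_pos":[-4,0,0],"angular":[0,0,0]},
  {"delta_pos":[-4,0,0],"angular":[0,0,0]},
  {"delta_pos":[-4,0,0],"angular":[0,0,0]},
  {"delta_pos":[-5,0,0],"angular":[0,0,0]},
  {"delta_pos":[-6,0,0],"angular":[0,0,0]},
  {"delta_pos":[-5,0,0],"angular":[0,0,0]},
])

```text
time_s: 4.15
tool_pos: [0.5406, -0.0255, 0.0342]
eef_rot: [-180.0, -0.0, 174.0]
force: [-1.9, 1.0, -1.0]
finger_gap: 0.002
```

move_arm([
  {"delta_pos":[-2,0,0],"angular":[0,0,0]},
  {"delta_pos":[-2,0,0],"angular":[0,0,0]},
  {"delta_pos":[-2,0,0],"angular":[0,0,0]},
  {"delta_pos":[-2,0,0],"angular":[0,0,0]},
  {"delta_pos":[-1,0,0],"angular":[0,0,0]},
  {"delta_pos":[-1,0,0],"angular":[0,0,0]},
  {"delta_pos":[-1,0,0],"angular":[0,0,0]},
  {"delta_pos":[-1,0,0],"angular":[0,0,0]},
  {"delta_pos":[0,0,0],"angular":[0,0,0]},
  {"delta_pos":[0,0,0],"angular":[0,0,0]},
])

```text
time_s: 5.4
tool_pos: [0.5523, -0.0267, 0.0344]
eef_rot: [180.0, 0.0, 174.0]
force: [-1.6, 0.2, -1.9]
finger_gap: -0.002
```

Run:
```python
from h import *
crop("scene",180,150,310,300,4,"s2")
```

```text
(no output)
```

View pics/s2.png

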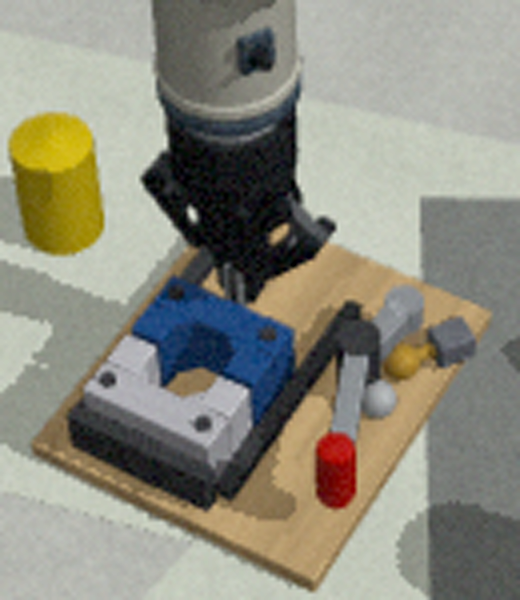

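move_arm([
  {"delta_pos":[-1,0,0],"angular":[0,0,0]},
  {"delta_pos":[-1,0,0],"angular":[0,0,0]},
  {"delta_pos":[-1,0,0],"angular":[0,0,0]},
  {"delta_pos":[-1,0,0],"angular":[0,0,0]},
  {"delta_pos":[-0.5,0,0],"angular":[0,0,0]},
  {"delta_pos":[-0.5,0,0],"angular":[0,0,0]},
  {"delta_pos":[0,0,0],"angular":[0,0,0]},
  {"delta_pos":[0,0,0],"angular":[0,0,0]},
  {"delta_pos":[0,0,0],"angular":[0,0,0]},
  {"delta_pos":[0,0,0],"angular":[0,0,0]},
])

```text
time_s: 6.7
tool_pos: [0.5558, -0.0271, 0.0343]
eef_rot: [-180.0, -0.2, 174.0]
force: [-7.4, 0.2, 3.7]
finger_gap: 0.001
```

move_arm([
  {"delta_pos":[-1,0,0],"angular":[0,0,0]},
  {"delta_pos":[-1,0,0],"angular":[0,0,0]},
  {"delta_pos":[-0.5,0,0],"angular":[0,0,0]},
  {"delta_pos":[0,0,0],"angular":[0,0,0]},
  {"delta_pos":[0,0,0],"angular":[0,0,0]},
  {"delta_pos":[0,0,0],"angular":[0,0,0]},
  {"delta_pos":[0,0,0],"angular":[0,0,0]},
  {"delta_pos":[0,0,0],"angular":[0,0,0]},
  {"delta_pos":[0,0,0],"angular":[0,0,0]},
  {"delta_pos":[0,0,0],"angular":[0,0,0]},
])

```text
time_s: 7.95
tool_pos: [0.5557, -0.0271, 0.034]
eef_rot: [-180.0, -0.4, 174.0]
force: [-15.8, 1.8, 11.1]
finger_gap: -0.001
```

Run:
```python
from h import *
crop("scene",200,200,270,270,8,"s3")
crop("top",230,125,340,235,5,"t3")
```

```text
(no output)
```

View pics/s3.png

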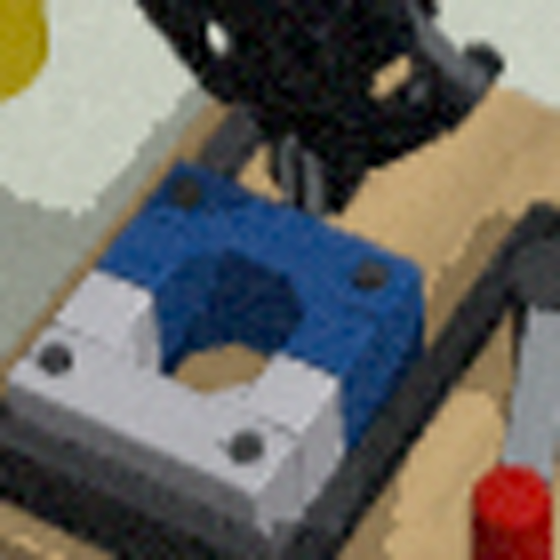

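View pics/t3.png

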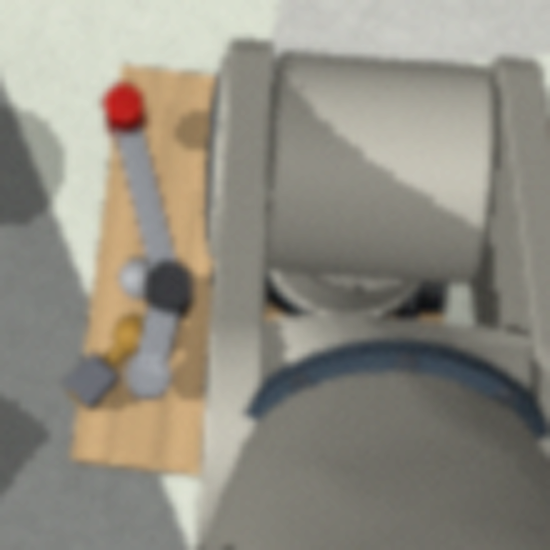

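move_arm([
  {"delta_pos":[10,0,0],"angular":[0,0,0]},
  {"delta_pos":[15,0,0],"angular":[0,0,0]},
  {"delta_pos":[0,0,-40],"angular":[0,0,0]},
  {"delta_pos":[0,0,-50],"angular":[0,0,0]},
  {"delta_pos":[0,0,-40],"angular":[0,0,0.1]},
  {"delta_pos":[0,0,0],"angular":[0,0,0.18]},
  {"delta_pos":[0,0,0],"angular":[0,0,0.18]},
  {"delta_pos":[0,0,0],"angular":[0,0,0.18]},
  {"delta_pos":[0,0,0],"angular":[0,0,0.18]},
  {"delta_pos":[0,0,0],"angular":[0,0,0.18]},
])

```text
time_s: 9.3
tool_pos: [0.5347, -0.0248, 0.1645]
eef_rot: [179.9, 0.0, 116.3]
force: [-0.6, 0.3, 0.6]
finger_gap: 0.001
```

Run:
```python
import numpy as np
from workcell import status
s=status.state();p=s["tool_pos"];yaw=np.radians(s["eef_rot"][2])
print(p,s["eef_rot"],s["joint_pos"].round(1))
o=np.array([.5723,-.0286]);th=np.radians(-6.04)
R=lambda a:np.array([[np.cos(a),-np.sin(a)],[np.sin(a),np.cos(a)]])
phi=.365
r=np.array([np.cos(phi),np.sin(phi)]);t=np.array([-r[1],r[0]])
b=np.array([-.018,.085])+.1*r-.038*t
w=o+R(th)@b; yt=phi+np.pi/2+th
print("target",w,np.degrees(yt),"bench",b)
d=w-p[:2]
x=np.array([np.cos(yt),np.sin(yt)]);y=np.array([np.sin(yt),-np.cos(yt)])
print("after turn of",yaw-yt,"tool d mm",1000*d@x,1000*d@y)
```

```text
[ 0.53465731 -0.02479174  0.16449775] [1.79939763e+02 3.56345878e-02 1.16324141e+02] [ -2.8  15.  107.1  -0.   57.9 -29.1]
target [0.6697473  0.04676292] 104.87295952227504 bench [0.08897645 0.08519823]
after turn of 0.19986082874337163 tool d mm 34.48293610517521 148.93052700971265
```

move_arm([
  {"delta_pos":[0,0,0],"angular":[0,0,0.1]},
  {"delta_pos":[0,0,0],"angular":[0,0,0.1]},
  {"delta_pos":[8.6,37.2,0],"angular":[0,0,0]},
  {"delta_pos":[8.6,37.2,0],"angular":[0,0,0]},
  {"delta_pos":[8.6,37.2,0],"angular":[0,0,0]},
  {"delta_pos":[8.6,37.2,0],"angular":[0,0,0]},
  {"delta_pos":[0,0,30],"angular":[0,0,0]},
  {"delta_pos":[0,0,30],"angular":[0,0,0]},
  {"delta_pos":[0,0,25],"angular":[0,0,0]},
  {"delta_pos":[0,0,13],"angular":[0,0,0]},
])

```text
time_s: 10.55
tool_pos: [0.6685, 0.0474, 0.065]
eef_rot: [-179.9, -0.0, 105.2]
force: [0.3, 0.1, 1.0]
finger_gap: 0.002
```

Run:
```python
from h import *
crop("scene",180,150,310,300,4,"s4")
crop("top",230,125,340,235,5,"t4")
```

```text
(no output)
```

View pics/s4.png

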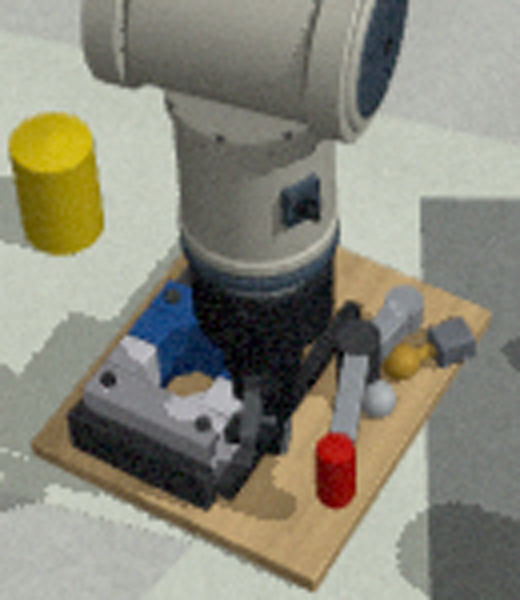

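View pics/t4.png

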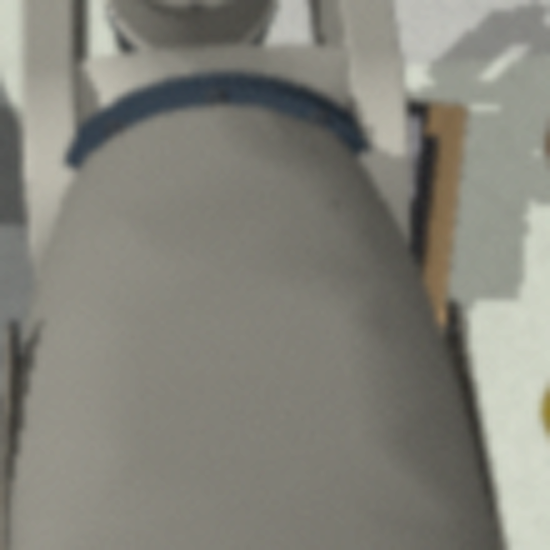

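move_arm([
  {"delta_pos":[7,0,0],"angular":[0,0,0]},
  {"delta_pos":[5,0,0],"angular":[0,0,0]},
  {"delta_pos":[4,0,0],"angular":[0,0,0]},
  {"delta_pos":[8,1.4,0],"angular":[0,0,-0.08]},
  {"delta_pos":[8,1.4,0],"angular":[0,0,-0.08]},
  {"delta_pos":[8,1.4,0],"angular":[0,0,-0.08]},
  {"delta_pos":[8,1.4,0],"angular":[0,0,-0.08]},
  {"delta_pos":[8,1.4,0],"angular":[0,0,-0.08]},
  {"delta_pos":[8,1.4,0],"angular":[0,0,-0.08]},
  {"delta_pos":[8,1.4,0],"angular":[0,0,-0.08]},
])

```text
time_s: 11.9
tool_pos: [0.6478, 0.1161, 0.0672]
eef_rot: [179.9, 0.1, 137.5]
force: [1.3, -2.8, 1.0]
finger_gap: 0.003
```

```bash
cat > pol.py <<'E'
import numpy as np
from h import *
s=status.state();p=s["tool_pos"]
o=np.array([.5723,-.0286]);th=np.radians(-6.04)
R=lambda a:np.array([[np.cos(a),-np.sin(a)],[np.sin(a),np.cos(a)]])
b=R(th).T@(p[:2]-o); q=b-[-.018,.085]
a=np.radians(s["eef_rot"][2])-th-np.pi/2
r=np.array([np.cos(a),np.sin(a)]);t=np.array([-r[1],r[0]])
print("bench",b,"lever q of tool",a-.35,"radial",q@r,"tang",q@t,"F",s["force"],s["joint_pos"].round(0))
E
python3 - <<'E'
import pol
pol.crop("scene",180,150,310,300,4,"s5")
E
```

```text
bench [0.05980578 0.1518574 ] lever q of tool 0.5838155801069892 radial 0.10002296385311682 tang -0.022782850789936318 F [ 1.25333306 -2.78058235  0.99767129] [ 10.  32.  95.  -0.  53. -37.]
```

View pics/s5.png

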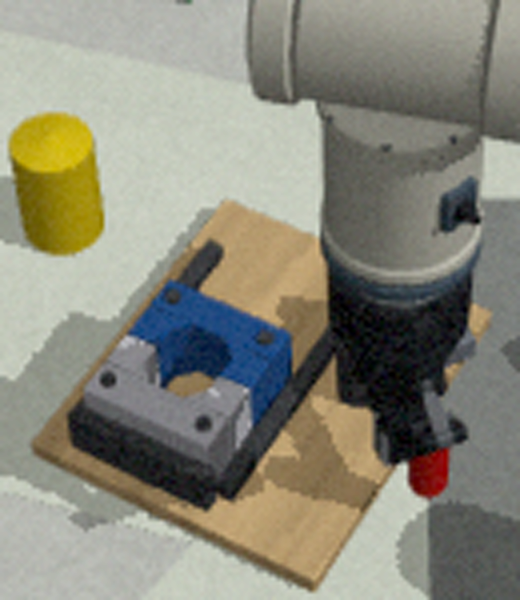

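Pushing the lever is working, and the blue half is still closed. I'll continue the arc.

move_arm([
  {"delta_pos":[8,1.4,0],"angular":[0,0,-0.08]},
  {"delta_pos":[8,1.4,0],"angular":[0,0,-0.08]},
  {"delta_pos":[8,1.4,0],"angular":[0,0,-0.08]},
  {"delta_pos":[8,1.4,0],"angular":[0,0,-0.08]},
  {"delta_pos":[8,1.4,0],"angular":[0,0,-0.08]},
  {"delta_pos":[8,1.4,0],"angular":[0,0,-0.08]},
  {"delta_pos":[8,1.4,0],"angular":[0,0,-0.08]},
  {"delta_pos":[8,1.4,0],"angular":[0,0,-0.08]},
  {"delta_pos":[8,1.4,0],"angular":[0,0,-0.08]},
  {"delta_pos":[8,1.4,0],"angular":[0,0,-0.08]},
])

```text
time_s: 13.2
tool_pos: [0.5815, 0.1587, 0.0673]
eef_rot: [179.9, 0.2, -176.8]
force: [3.0, 2.2, 0.3]
finger_gap: 0.002
```

Run:
```python
import pol
pol.crop("scene",180,150,310,300,4,"s6")
```

```text
bench [-0.01052385  0.18724482] lever q of tool -4.90118335190645 radial 0.09971917941940626 tang -0.023790362445524682 F [3.01733965 2.18262843 0.2564252 ] [ 15.  27. 103.   0.  49. -78.]
```

View pics/s6.png

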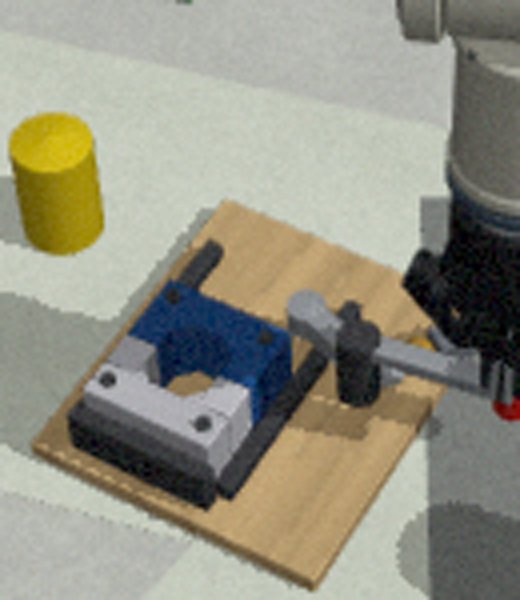

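move_arm([
  {"delta_pos":[8,1.4,0],"angular":[0,0,-0.08]},
  {"delta_pos":[8,1.4,0],"angular":[0,0,-0.08]},
  {"delta_pos":[8,1.4,0],"angular":[0,0,-0.08]},
  {"delta_pos":[5,1,0],"angular":[0,0,-0.05]},
  {"delta_pos":[0,0,0],"angular":[0,0,0]},
  {"delta_pos":[0,0,0],"angular":[0,0,0]},
  {"delta_pos":[0,0,0],"angular":[0,0,0]},
  {"delta_pos":[0,0,0],"angular":[0,0,0]},
  {"delta_pos":[0,0,0],"angular":[0,0,0]},
  {"delta_pos":[0,0,0],"angular":[0,0,0]},
])

```text
time_s: 14.5
tool_pos: [0.5504, 0.1583, 0.0664]
eef_rot: [-180.0, -0.0, -160.3]
force: [0.4, 0.1, 0.9]
finger_gap: 0.001
```

Run:
```python
import pol
pol.crop("scene",180,150,330,300,4,"s7")
```

```text
bench [-0.04143326  0.18351551] lever q of tool -4.612486606337564 radial 0.09890278745500111 tang -0.0217407847230344 F [0.41077898 0.0971973  0.88684557] [ 16.  25. 106.  -0.  48. -94.]
```

View pics/s7.png

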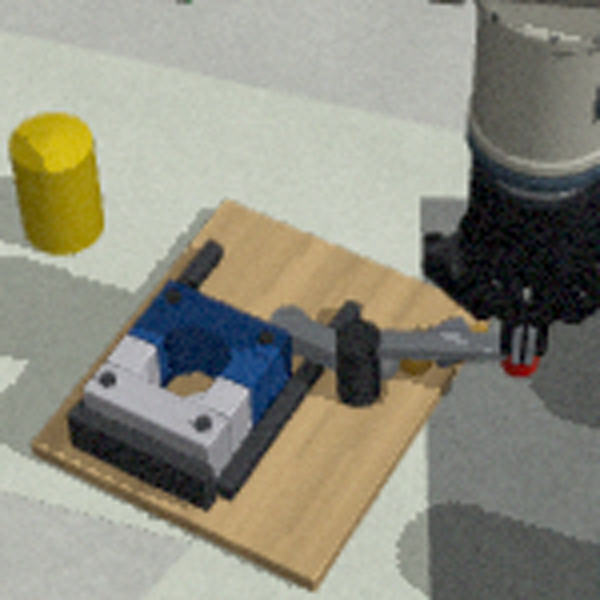

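move_arm([
  {"delta_pos":[-10,0,0],"angular":[0,0,0]},
  {"delta_pos":[-15,0,0],"angular":[0,0,0]},
  {"delta_pos":[0,0,-40],"angular":[0,0,0]},
  {"delta_pos":[0,0,-50],"angular":[0,0,0]},
  {"delta_pos":[0,0,-50],"angular":[0,0,0]},
  {"delta_pos":[30,45,0],"angular":[0,0,0]},
  {"delta_pos":[30,45,0],"angular":[0,0,0]},
  {"delta_pos":[30,45,0],"angular":[0,0,0]},
  {"delta_pos":[30,45,0],"angular":[0,0,0]},
  {"delta_pos":[30,45,0],"angular":[0,0,0]},
])

```text
time_s: 15.8
tool_pos: [0.3562, 0.3295, 0.2069]
eef_rot: [180.0, 0.1, -160.3]
force: [0.6, 0.5, 0.1]
finger_gap: -0.0
```

Run:
```python
from h import *
crop("scene",140,150,370,320,3.4,"s8")
crop("top",150,90,390,260,3.3,"t8")
```

```text
(no output)
```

View pics/s8.png

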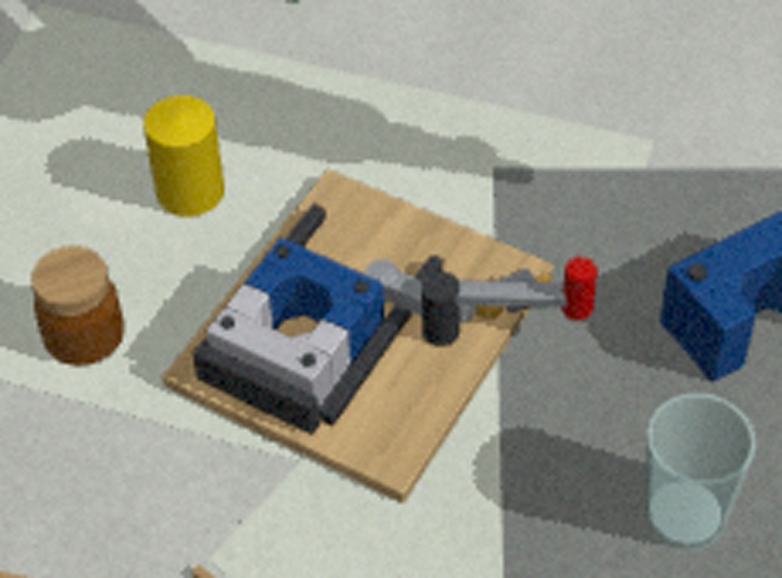

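View pics/t8.png

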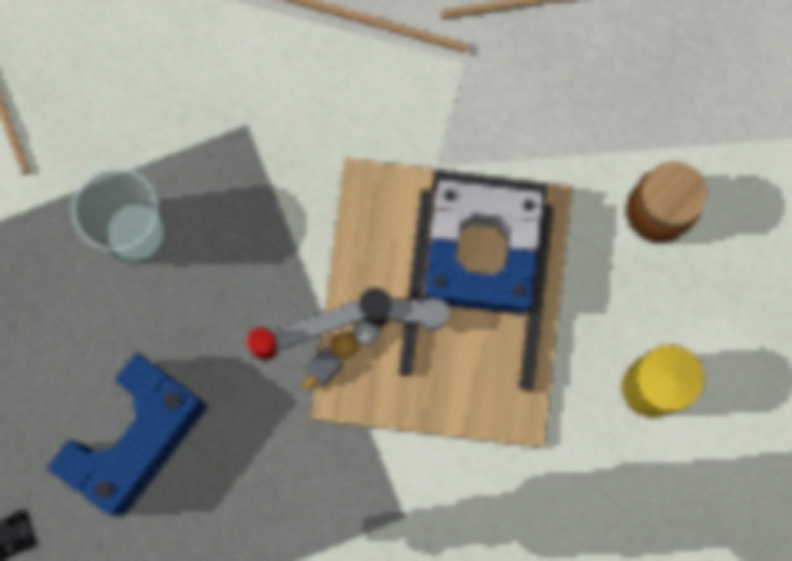

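Run:
```python
from geo import *
T=optics.get_image("top");C=optics.get_image("scene")
tp=lambda x,y:((x+.5)/3.3-.5+150,(y+.5)/3.3-.5+90)
sp=lambda x,y:((x+.5)/3.4-.5+140,(y+.5)/3.4-.5+150)
o=np.array([.5723,-.0286]);th=np.radians(-6.04)
R=np.array([[np.cos(th),-np.sin(th)],[np.sin(th),np.cos(th)]])
loc=lambda p:((p[:2]-o)@R)*1000
for q in(loc(world(T,*tp(262,342),z=.095)),loc(world(C,*sp(581,268),z=.095))):
    print(q,"q",np.arctan2(q[1]-85,q[0]+18)-.35)
for p in[(426,299),(530,312)]: print("blue rear",loc(world(T,*tp(*p),z=.065)))
for nm,u,v in(("jar",352,150),("pillar",351,204)): print(nm,rz(T,u,v).round(3))
```

```text
[-65.71821414 171.88839139] q 1.723017253725263
[-65.34537584 173.19269493] q 1.7134798642843738
blue rear [-9.10032607 42.6233381 ]
blue rear [ -9.39319285 -45.76034412]
jar [ 0.654 -0.187  0.078]
pillar [ 0.502 -0.181  0.092]
```

Run:
```python
from h import *
crop("scene",190,215,260,280,8,"s9")
crop("top",270,135,320,190,10,"t9")
```

```text
(no output)
```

View pics/s9.png

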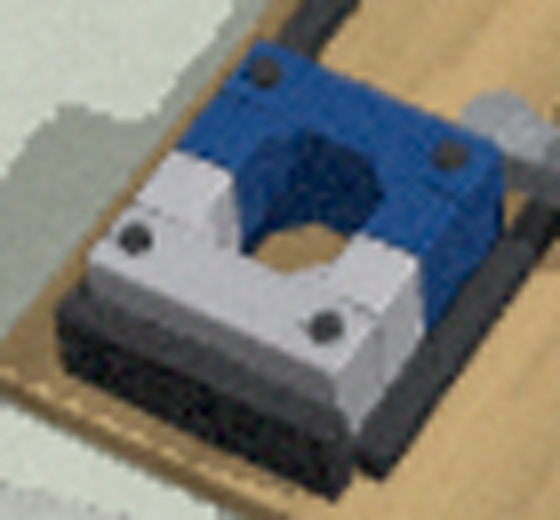

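View pics/t9.png

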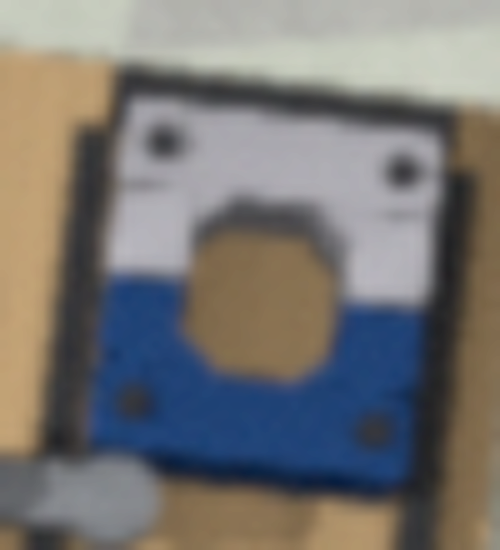

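The seam shows no gap in either view, and the nose stands behind the blue half. I'm handing the job in.

```bash
python3 -c "
from workcell import ticket,status
print(status.state()['time_s']);print(ticket.finish_job())"
```

```text
16.1
the job is handed in; nothing more can be done
None
```

The mould is closed and locked, and I handed the job in at 16.1 s. `finish_job()` reports no verdict.

- **Blue half:** I pushed it with shut fingers about 35–38 mm along its guides until it stopped. At the stop the tool held its place while the force rose to 16 N. In both camera views its seam with the aluminium half shows no gap.
- **Lever:** I then swept the red handle anticlockwise past the dead point. After I let go it measured 1.72 rad (top view) and 1.71 rad (scene view), against the lock stop at 1.7. The nose stands behind the blue half.
- **Bystanders:** The jar and the candle read within about 3 mm of their earlier positions. I only checked the tumbler by eye, and it looks unmoved. The large blue and the green look-alikes were left alone.
- **At hand-in:** The arm was clear of everything.

**One disagreement:** From the top camera, the rear edge of the blue half read x = -9 mm, while -5 mm is closed. The tool's stopping position put it at about -5.6 mm. I trusted the hard stop and the gapless seam, and put the difference down to calibration and reading the edge at low resolution.

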